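Let a crate lift down on its ratchet and lock it level with the ledge

ROBOT

A 6-joint arm with a two-finger parallel gripper is mounted at the origin on a cart in front of the work surface, level with it; the furniture and walls round the work are solid. World frame = base frame: x ahead of the robot, y to its left, z up, the work surface at z = 0. Lengths are in m, angles in degrees, forces in N, time in s.
With the tool pointing down it reaches from about 0.4 to 0.825 m from the base axis. Payload 7 kg.
Tool frame: the origin (TCP) lies on the centre line of the jaws, within the pads' length; the fingertips stand 19 mm ahead of it and the grasp point (between the pads) is the TCP (r.tip_extent is the distance from the TCP to the fingertips, in m); z points along the fingers, y is the line along which they close (so a half turn about z gives the same grasp; the last joint's range is limited). The gripper opens to 88 mm and grips with 3 to 60 N. Pads are 19 mm wide; open, the fingers measure 130 mm over their backs; the gripper's body (78 mm by 193 mm) begins 47 mm behind the grasp point.
Start: joints at [86.179, 20.546, 0.682, 0, -70.136, -16.507], TCP at [0.235, 0.633, 0.246] pointing down, gripper open.
Joint ranges: [-176.03, 176.03], [-82.01, 121.73], [-58.28, 71.71], [-173.87, 95.51], [-174.79, -0.11], [-173.66, 173.66]. Speed limits (degrees/s): [136.94, 136.94, 172.46, 180, 180, 180].

INTERFACE

Orientations are given as [roll, pitch, yaw] about the fixed x, y, z axes, in that order (R = Rz(yaw) Ry(pitch) Rx(roll)).
In Python, from plant import r gives the robot as it stands. The module is installed in compiled form; this text tells all that it offers.
- The arm moves only by the tool jog_arm, never from a script. Its argument "deltas" is a list that holds one entry, the list of rows, each a list of 5 numbers: the opening, from -1 (shut) to 1 (fully open), then the shift along the world's x, y, z in cm, then the turn about the world's z in rad. In form: [[[claw, dx, dy, dz, turn], ...]]. A call has 1 to 8 rows; each row shifts and turns the commanded pose from where the row before left it; what a row does not reach is not made up. A row lasts 1/8 s, in which the tool goes at most 62.5 mm and 10.7 degrees, less where a joint would pass 70% of its speed; a pose out of reach is approached as far as the arm can. A call with a gripper value outside its range is refused whole. The fingers move at their own pace and stop on an object; "force" is the grip in N (left out, the last holds). Time passes only in rows, so rows that do not move let the fingers close. It gives the time, the measured TCP pose, the force, the opening and the grip force at its end, in the units of the state.
- r.get_state(): the state, without advancing time (a new reading comes with each control period).
- r.capture(name): name is "side" or "top" or "wrist"; returns the picture (420x560x3 uint8, blue, green, red); there is no depth.
- r.camera_info(name): a dict with "fx", "fy", "cx", "cy" (pixels), "view" (4x4, takes a point from world to camera coordinates). Camera axes: x right, y up, looking along -z (the intrinsics and any distortion apply to the point x, -y, -z); pixel columns grow to the right and rows downward; lengths in m; the calibration is good to about 2 mm. The wrist camera is an equidistant fisheye: a pixel r from the principal point sees the ray r / f radians off the axis. A picture is of the moment at which its call begins: read the wrist's pose just before it. camera_info takes no time and is no camera call; for the wrist camera it gives the pose at the moment of the call.
- r.close_job(): hands the job in; it is judged then, once.
The state is a dict: "time_s": time; "joints": joint angles; "qd": joint speeds; "joint_torque": joint torques, N m; "tcp_pos": TCP position; "eef_rot": TCP orientation; "contact_force": force on the tool from outside, world axes, zero at the start; "moment": the same for the moment, N m; "gripper_width": finger opening in m; "gripper_force": force on a finger pad.
Only numpy, scipy, OpenCV 4.12 (cv2) and the standard library are available. Lean on these libraries where they do the work, as an engineer would, in place of code of your own. Each camera call takes 0.05 s, during which the arm holds its last target. There are 200 camera calls.

TASK

The small rack lift on the bench holds its mushroom crate too high: press down the tail of its pawl just far enough to lift the hook clear of the ratchet wheel, let the drum turn back until the deck is as nearly level with the ledge beside it as the teeth allow, then let the pawl drop fully home so that it holds the deck there. Never press the slender pawl with more than 15 N, and do not let the deck down too far, since it cannot be wound up again. Do not touch the deck or the crate, and leave everything else where it is.

Things in the scene. Friction and masses are not known exactly. Their poses are not given: they have to be found in the camera images.
- lift: rack lift, fixed on the bench: grey base box 230 (x) x 370 (y) x 54 mm, mast 280 mm high, ratchet wheel right of the mast, deck with crate and a ledge on a post left of it (+y). Front (-x) faces the robot at yaw 0. Origin on the bench, 50 mm in front of the mast's axis. The rack behind the wheel reaches up to 350 mm; 20 mm above the pawl's tail pad and higher, all is free for 90 mm round it
- wheel_axis (a point): centre of the ratchet wheel, at (-6, -64, 220) mm in the lift's frame; its axis lies along the lift's y. 84 mm across the tips, 10 mm thick, 12 saw teeth 8 mm deep; it turns with the drum. When the deck sinks, the top of the wheel moves to +x, away from the robot
- pawl: steel hook pawl above the front of the wheel; origin on its pin, at (-66, -64, 253.5) mm in the lift's frame. Hook to +x, tail with ribbed pad to -x. A light spring closes it (1.5 N at the pad at rest, 2.5 N lifted). Under load the hook rubs on the tooth: 5 to 11 N on the pad (more for a heavier crate) slide it off; then the force falls to 2 to 3 N and the wheel turns at once
- pawl_hook (a point): tip of the pawl's hook, 60 mm behind the pin (+x). Home: down between two teeth at the top of the wheel
- pawl_tail (a point): middle of the top face of the pawl's tail pad: 30 mm (x) by 24 mm (y), facing up, 48 mm in front of the pin (-x), 256 mm above the bench with the pawl home. The pad must sink about 6 mm for the hook to clear the teeth, and meets a hard stop only half a millimetre later: go by force and by the wheel's start, not by position
- deck: lift deck: plate 150 (x) x 148 (y) x 4 mm with a 50 mm high crate of mushrooms fixed on it, 0.8 to 1.6 kg in all. It slides straight up and down on the mast and hangs on the drum by a rack. Origin above the lift's origin, at the height of the plate's top face, 150 mm above the bench at the start
- deck_edge (a point): middle of the deck's left edge, at the plate's top face
- ledge: ledge beside the deck: plate 150 (x) x 38 (y) x 5 mm, clamped fast on a short post at the left end of the lift, each time at another height (83 to 125 mm above the bench). Origin: middle of its near edge (towards the deck), at the top face, 4 mm beside deck_edge
- drum (a joint): angle in rad that drum and wheel have turned back since the start (0, resting on the pawl); one tooth is 0.524 rad and lowers the deck by 8.4 mm. With the pawl lifted it runs at 0.25 to 0.65 rad/s, braked by an oil damper. With the pawl let go it locks at the next multiple of 0.524: let go 0.1 to 0.4 rad before the tooth you want. If caught too early, lift again
- cup: sample cup with a closed lid, 64 mm across, 58 mm tall, on the bench to the right of the lift; origin at the centre of its underside. Bystander
- peg: small spring clip, 21x71x10 mm, lying on the front of the lift's base box; origin under its middle. Bystander
- crank: the lift's loose crank, laid on the front right of the lift's base box, 54 mm above the bench: flat bar 90 mm long with a socket boss at its origin and an upright black grip 62 mm tall at the other end. Not needed; bystander
- tie_spool: spool of twist tie, 61 mm across, 40 mm tall, to the right of the lift; origin at the centre of its underside. Bystander
- tape_roll: roll of tape lying flat, 90 mm across, 48 mm tall, at the right end of the bench; origin at the centre of its underside. Bystander
- counter: small tally counter, 58x50x27 mm, at the front left; origin under its middle. Bystander

How it is judged:
By the outcome, as a careful person would: the job done as asked, in the order asked, and still so for the second after the job is handed in, with the robot touching nothing.
It also fails if it takes over 54 s, if anything falls off the work surface, if the arm or the gripper's body presses on something with over 40 N, if the wrist force passes 120 N, or if a joint passes its speed limit or range.

## Working session

There is one attempt and no reset: what is moved stays moved. The work goes in short steps, Python scripts to look and compute and a tool call to move; the robot and the scene stay as the last step left them, time stands still between calls to the robot, and variables do not carry over. Pictures are saved under pics/ and viewed, at most 10 in all, crops included, and the job is handed in when it is done.

Besides the shell and the picture viewer there is one more tool, called after "Request:" by a JSON object that holds its "fn" and its "kwargs". jog_arm: Moves the arm, as the interface text tells. Its arguments: {"type":"object","properties":{"deltas":{"type":"array"},"force":{"type":"number"}},"required":["deltas"]}

```bash
mkdir -p pics; python3 - <<'E'
from plant import r
import cv2
for n in("side","top"):
    i=r.camera_info(n);print(n,{k:(v if k!='view' else v) for k,v in i.items()})
    cv2.imwrite(f"pics/{n}0.png",r.capture(n))
print(r.get_state())
E
```

```text
side {'fx': 493.80216403679924, 'fy': 493.80216403679924, 'cx': 287.9774623778406, 'cy': 212.30938220530462, 'view': array([[ 0.58473894, -0.81092835, -0.02180781, -0.38430594],
       [ 0.47443872,  0.3200522 ,  0.82004542, -0.39016757],
       [-0.65801845, -0.48985895,  0.57188279, -1.19048166],
       [ 0.        ,  0.        ,  0.        ,  1.        ]])}
top {'fx': 519.5063106305266, 'fy': 519.5063106305266, 'cx': 278.2001131767941, 'cy': 214.76659580390586, 'view': array([[-0.02902136, -0.99954422,  0.00831331, -0.05250942],
       [ 0.98504032, -0.02718496,  0.17016621, -0.57256672],
       [-0.16986265,  0.0131274 ,  0.98538031, -1.37628687],
       [ 0.        ,  0.        ,  0.        ,  1.        ]])}
{'time_s': 0.1, 'joints': array([ 8.61792280e+01,  2.05851578e+01,  6.40910371e-01, -1.89701036e-02,
       -7.01356888e+01, -1.65065141e+01]), 'qd': array([ 0.10398633, -0.05277497,  0.16477583,  0.03111927,  0.01461504,
       -0.11677202]), 'joint_torque': array([-1.49309024e-03, -5.84162378e+01,  2.93753082e+01,  7.01547459e+00,
        1.01895374e-02, -5.11846156e-05]), 'tcp_pos': array([0.23436174, 0.63258422, 0.24475135]), 'eef_rot': array([ 1.79918291e+02, -5.61464207e-03, -2.03337404e+01]), 'contact_force': array([0.14579927, 0.48488508, 0.14225763]), 'moment': array([-0.04374482, -0.04327553,  0.04317526]), 'gripper_force': 0.0, 'gripper_width': 0.08789125170469138}
```

View pics/side0.png

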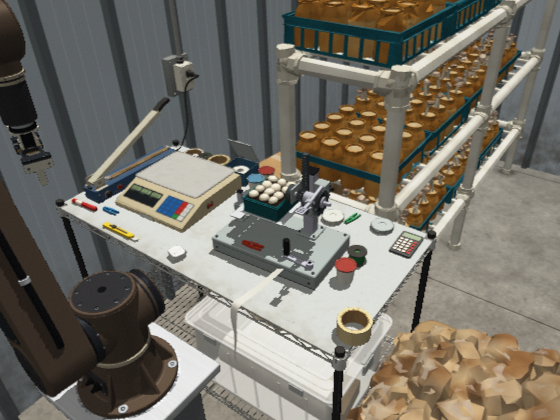

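View pics/top0.png

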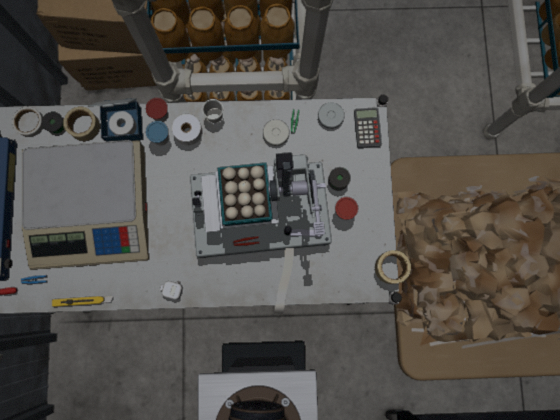

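The side view shows the lift around (285,235) with its wheel and pawl at about (318,200). In the top view the base box spans (190–330, 155–257), with the wheel and pawl near (315,190). I'll enlarge both.

```bash
python3 - <<'E'
import cv2
a=cv2.imread("pics/top0.png")[140:270,180:340];cv2.imwrite("pics/topc.png",cv2.resize(a,None,fx=4.6,fy=4.6,interpolation=cv2.INTER_CUBIC))
a=cv2.imread("pics/side0.png")[150:280,205:365];cv2.imwrite("pics/sidec.png",cv2.resize(a,None,fx=4.6,fy=4.6,interpolation=cv2.INTER_CUBIC))
E
```

```text
(no output)
```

View pics/topc.png

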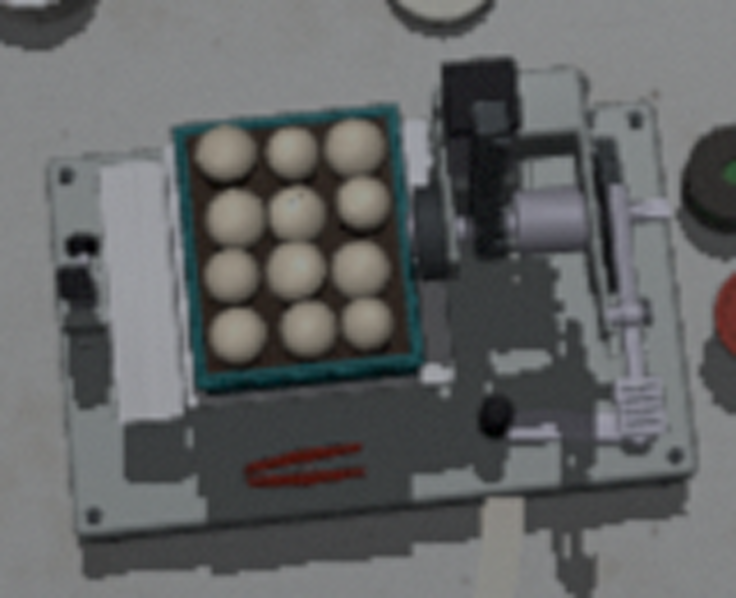

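View pics/sidec.png

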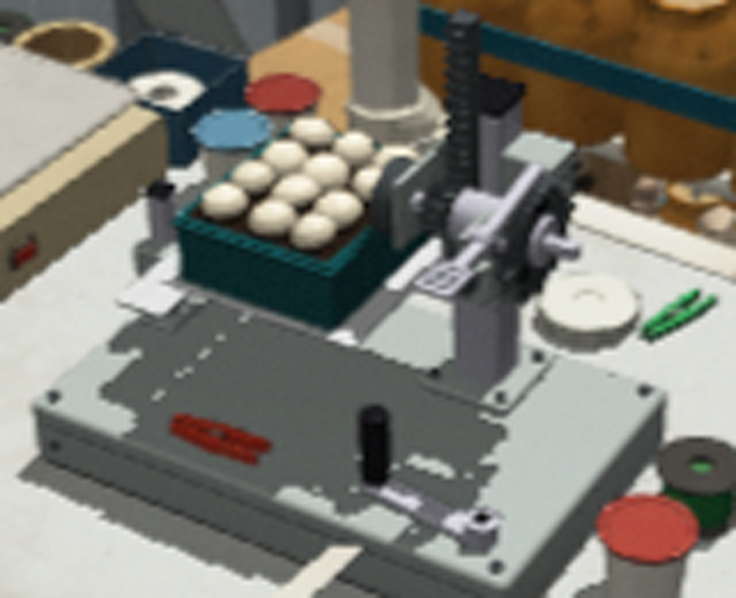

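The top crop shows the pad at about (640,405) and the box corners at (50,160), (655,105), (692,472) and (80,532). The side crop shows the pad at (443,275) and the ledge's front corner at (118,298). Next I'll fit the lift pose and take a wrist picture.

```bash
cat > h.py <<'E'
import numpy as np
from plant import r
def proj(i,p):
    p=np.atleast_2d(p);c=p@i['view'][:3,:3].T+i['view'][:3,3]
    x,y,z=c[:,0],-c[:,1],-c[:,2]
    return np.c_[i['fx']*x/z+i['cx'],i['fy']*y/z+i['cy']]
def top(u,v):return np.array([180+u/4.6-.4,140+v/4.6-.4])
def side(u,v):return np.array([205+u/4.6-.4,150+v/4.6-.4])
def lw(q,p):
    c,s=np.cos(q[2]),np.sin(q[2]);p=np.atleast_2d(p)
    return np.c_[q[0]+c*p[:,0]-s*p[:,1],q[1]+s*p[:,0]+c*p[:,1],p[:,2]]
E
python3 - <<'E'
from h import *
import cv2
from scipy.optimize import least_squares as ls
T=r.camera_info("top");S=r.camera_info("side")
# box center offset in lift frame unknown: bx,by ; pad known
def box(bx,by):
    return np.array([[bx+.115,by+.185,.054],[bx+.115,by-.185,.054],[bx-.115,by-.185,.054],[bx-.115,by+.185,.054]])
tc=np.array([top(50,160),top(655,105),top(692,472),top(80,532)])
sc=np.array([side(665,395),side(515,588),side(33,408)])
pad=np.array([[-.114,-.064,.256]])
def f(q):
    w=lw(q,box(q[3],q[4]));p=lw(q,pad)
    return np.concatenate([(proj(T,w)-tc).ravel(),(proj(S,w[[1,2,3]])-sc).ravel(),(proj(T,p)-top(640,405)).ravel()*1.5,(proj(S,p)-side(443,275)).ravel()*1.5])
s=ls(f,[.62,0,0,0,0]);q=s.x
print(q[:2],np.degrees(q[2]),q[3:],np.round(s.fun,1))
np.save("q.npy",q)
print("pad",lw(q,pad))
# triangulate pad freely
t=ls(lambda p:np.concatenate([(proj(T,p)-top(640,405)).ravel(),(proj(S,p)-side(443,275)).ravel()]),[.6,-.06,.25]);print("tri",t.x,t.fun)
# ledge height hypotheses
for h in(.083,.0915,.1,.108,.1165,.125):
    P=lw(q,[[-.075,.116,h],[-.075,.078,h],[.075,.116,h]])
    print(h,np.round((proj(T,P)-[180,140]+.4)*4.6),np.round((proj(S,P)-[205,150]+.4)*4.6))
i=r.camera_info("wrist");print(i);cv2.imwrite("pics/w0.png",r.capture("wrist"))
E
```

```text
[ 0.61156671 -0.08748081] 4.217919852524687 [-0.01613605  0.06799408] [-0.5 -0.5  0.7 -1.5  2.5  0.4 -0.7  1.2  1.3 -1.3 -2.   0.2 -1.1 -1.3
  0.1 -0.3 -0.3  0.3]
pad [[ 0.50258269 -0.15969218  0.256     ]]
tri [ 0.50232782 -0.15978666  0.25675966] [ 0.13092389 -0.12508966 -0.19963034  0.04198566]
0.083 [[298. 413.]
 [364. 406.]
 [275. 162.]] [[239. 386.]
 [287. 403.]
 [359. 274.]]
0.0915 [[298. 411.]
 [363. 404.]
 [274. 158.]] [[238. 375.]
 [286. 393.]
 [359. 264.]]
0.1 [[297. 408.]
 [363. 402.]
 [273. 155.]] [[237. 365.]
 [286. 383.]
 [359. 254.]]
0.108 [[296. 406.]
 [363. 400.]
 [272. 151.]] [[237. 355.]
 [285. 373.]
 [358. 245.]]
0.1165 [[295. 404.]
 [362. 397.]
 [271. 148.]] [[236. 345.]
 [284. 362.]
 [358. 234.]]
0.125 [[294. 402.]
 [362. 395.]
 [270. 144.]] [[235. 334.]
 [284. 352.]
 [358. 224.]]
{'fx': 325.19226210127806, 'fy': 325.19226210127806, 'cx': 279.49707861521927, 'cy': 207.86293572854228, 'view': array([[-0.34747871, -0.9376849 ,  0.00236312,  0.67250152],
       [ 0.89174   , -0.33122999, -0.30836095,  0.03872044],
       [ 0.28992814, -0.10504157,  0.95126649, -0.39337986],
       [ 0.        ,  0.        ,  0.        ,  1.        ]])}
```

View pics/w0.png

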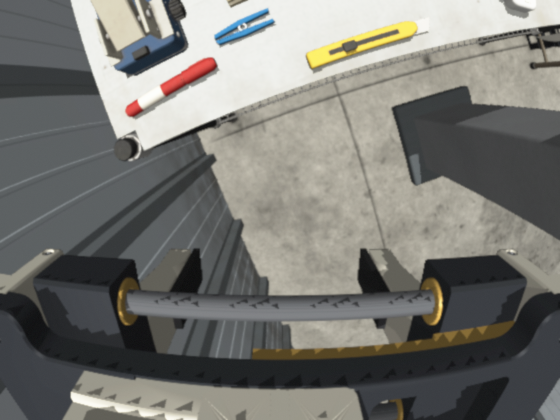

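The pad triangulates to (0.502, -0.160, 0.257), against 0.256 expected, so that agrees. The wrist picture shows only the floor and tools from the start pose. I'll move towards the ledge with the fingers shut and look from there.

Request:
{"fn": "jog_arm", "kwargs": {"deltas": [[[-1,3.3,-4.8,0.9,0.053],[-1,3.3,-4.8,0.9,0.053],[-1,3.3,-4.8,0.9,0.053],[-1,3.3,-4.8,0.9,0.053],[-1,3.3,-4.8,0.9,0.053],[-1,3.3,-4.8,0.9,0.053],[-1,3.3,-4.8,0.9,0.053],[-1,3.3,-4.8,0.9,0.053]]], "force": 10}}

```text
time_s: 1.15
tcp_pos: [0.4992, 0.2472, 0.3179]
eef_rot: [-180.0, -0.0, 4.1]
contact_force: [1.7, 0.8, -0.5]
gripper_width: 0.0134
gripper_force: 0.0
```

```bash
python3 - <<'E'
from h import *
import cv2,pickle
s=r.get_state();print(s['time_s'],s['tcp_pos'],s['eef_rot'],s['contact_force'],s['qd'].max())
i=r.camera_info("wrist");a=r.capture("wrist");pickle.dump(i,open("w1.pkl","wb"));cv2.imwrite("pics/w1.png",a)
cv2.imwrite("pics/w1b.png",cv2.resize(a[0:300,220:560],None,fx=2,fy=2,interpolation=cv2.INTER_CUBIC))
E
```

```text
1.15 [0.49916218 0.24719385 0.31790937] [-1.79991446e+02 -5.51705328e-03  4.08093947e+00] [ 1.69429592  0.84053532 -0.50622605] 73.36902528963519
```

View pics/w1b.png

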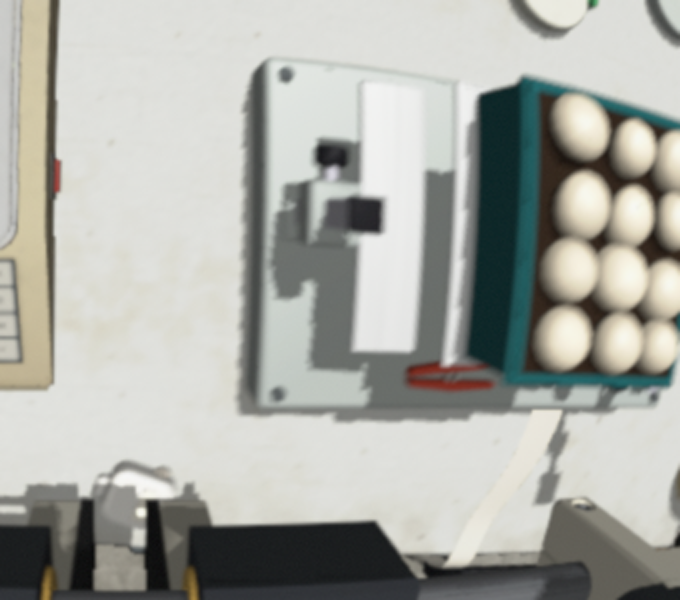

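The ledge is clear at crop (352–425, 82–352), the deck edge strip at (440–478, 82–365) and the base corners at (268,60) and (258,408). The arm was still moving, so I'll retake it at rest.

```bash
python3 - <<'E'
from h import *
import cv2,pickle
for k in range(5): r.capture("top")
s=r.get_state();print(s['time_s'],s['tcp_pos'],s['eef_rot'],s['contact_force'],abs(s['qd']).max())
i=r.camera_info("wrist");a=r.capture("wrist");pickle.dump(i,open("w2.pkl","wb"));cv2.imwrite("pics/w2.png",a)
cv2.imwrite("pics/w2b.png",cv2.resize(a[10:210,330:530],None,fx=3,fy=3,interpolation=cv2.INTER_CUBIC))
E
```

```text
1.45 [0.49811777 0.24919889 0.31717848] [1.79992447e+02 3.39041557e-02 3.95123656e+00] [ 0.17693825 -0.14237054  0.98783268] 1.0621084390320015
```

View pics/w2b.png

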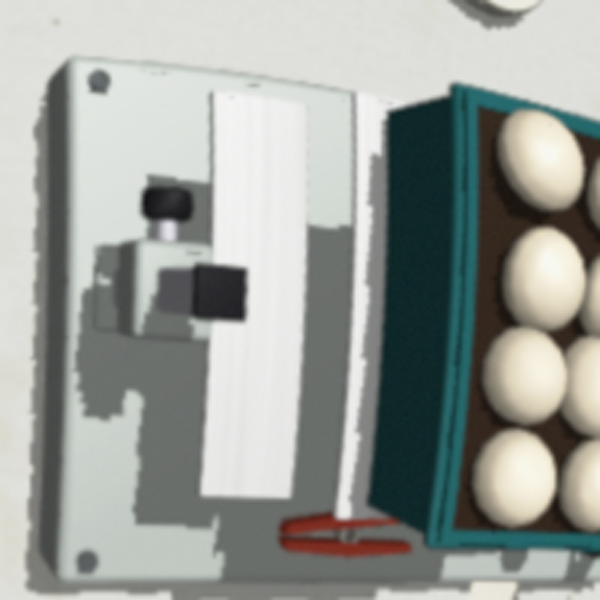

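Crop corners: ledge (213,93), (307,103), (291,497), (201,495); deck left edge (355,92) to (336,518); base (75,58) to (60,578). I'll fit them all together.

```bash
cat > fit.py <<'E'
from h import *
import pickle
from scipy.optimize import least_squares as ls
W=pickle.load(open("w2.pkl","rb"));T=r.camera_info("top");S=r.camera_info("side")
def pw(i,p,d=(0,0,0)):
    c=np.atleast_2d(p)@i['view'][:3,:3].T+i['view'][:3,3]
    c=c*[1,-1,-1];rho=np.hypot(c[:,0],c[:,1]);th=np.arctan2(rho,c[:,2])
    return np.c_[i['cx']+i['fx']*th*c[:,0]/rho+d[0],i['cy']+i['fx']*th*c[:,1]/rho+d[1]]
wc=lambda a:np.array(a)/3.+[330,10]-.33
L=wc([[213,93],[307,103],[291,497],[201,495]]);D=wc([[355,92],[336,518]]);B=wc([[75,58],[60,578]])
def model(q):
    x,y,a,bx,by,yl,h=q[:7]
    l=lw(q,[[.075,yl+.038,h],[.075,yl,h],[-.075,yl,h],[-.075,yl+.038,h]])
    d=lw(q,[[.075,yl-.004,.15],[-.075,yl-.004,.15]])
    b=lw(q,[[bx+.115,by+.185,.054],[bx+.115,by-.185,.054],[bx-.115,by-.185,.054],[bx-.115,by+.185,.054]])
    return l,d,b,lw(q,[[-.114,-.064,.256]])
tc=np.array([top(50,160),top(655,105),top(692,472),top(80,532)])
def f(q,full=True):
    l,d,b,p=model(q);e=q[7:9]
    R=[pw(W,l,e)-L,pw(W,d,e)-D,pw(W,b[[0,3]],e)-B,e[None]*.4]
    if full:R+=[(proj(T,b)-tc)*.7,(proj(T,p)-top(640,405)),(proj(S,p)-side(443,275)),(proj(T,l[[0,3]])-[top(100,165),top(120,420)])*.7,(proj(S,l[[3]])-side(118,298))]
    return np.concatenate(R).ravel()
if __name__=="__main__":
    for k in(.09,.12):
        s=ls(f,[.61,-.087,.07,-.016,.068,.178,k,0,0],loss='soft_l1');q=s.x
        print(np.round(q,4),np.degrees(q[2]));print(np.round(f(q).reshape(-1,2),1).tolist())
    J=s.jac;print("sd",np.round(np.sqrt(np.diag(np.linalg.inv(J.T@J)))*1e3,2)[:7]);print("pad",model(q)[3])
    np.save("q.npy",q)
E
python3 fit.py
```

```text
[ 0.6112 -0.0878  0.072  -0.0154  0.0668  0.1766  0.1182  1.4465  1.5827] 4.1253347004430445
[[-0.1, -1.2], [0.1, 0.0], [-0.2, 0.4], [-0.5, 0.3], [0.7, -0.4], [0.3, 0.1], [-0.6, -1.4], [0.1, 3.1], [0.6, 0.6], [0.1, -0.6], [0.9, -1.1], [2.1, 0.2], [-0.2, 0.6], [0.1, 0.0], [-0.3, 0.3], [0.1, -0.2], [0.1, 0.2], [-0.7, 0.3]]
[ 0.6112 -0.0878  0.072  -0.0154  0.0668  0.1766  0.1182  1.4465  1.5827] 4.125334616580401
[[-0.1, -1.2], [0.1, 0.0], [-0.2, 0.4], [-0.5, 0.3], [0.7, -0.4], [0.3, 0.1], [-0.6, -1.4], [0.1, 3.1], [0.6, 0.6], [0.1, -0.6], [0.9, -1.1], [2.1, 0.2], [-0.2, 0.6], [0.1, 0.0], [-0.3, 0.3], [0.1, -0.2], [0.1, 0.2], [-0.7, 0.3]]
sd [1.29 1.98 4.84 1.99 2.66 2.54 1.87]
pad [[ 0.50206933 -0.1597972   0.256     ]]
```

The ledge fits at about 118 ± 2 mm. The stops are 124.8 mm (k=3), 116.4 mm (k=4) and 108.0 mm (k=5), so four teeth is likely. I'll lower it in stages and recheck at k=3. Next is a move above the pad.

Request:
{"fn": "jog_arm", "kwargs": {"deltas": [[[-1,0.05,-5.8,0.05,0],[-1,0.05,-5.8,0,0],[-1,0.05,-5.8,0,0],[-1,0.05,-5.8,0,0],[-1,0.05,-5.8,0,0],[-1,0.05,-5.8,0,0],[-1,0.05,-6.0,0,0],[-1,0,0,0,0]]]}}

```text
time_s: 2.5
tcp_pos: [0.5017, -0.1613, 0.3175]
eef_rot: [180.0, 0.1, 3.8]
contact_force: [0.3, 0.1, -0.4]
gripper_width: 0.0006
gripper_force: 0.0
```

Request:
{"fn": "jog_arm", "kwargs": {"deltas": [[[-1,0,0,-1.5,0],[-1,0,0,-1.0,0],[-1,0,0,0,0],[-1,0,0,0,0]]]}}

```text
time_s: 3.0
tcp_pos: [0.5023, -0.1583, 0.2932]
eef_rot: [180.0, -0.0, 4.1]
contact_force: [0.1, 0.0, -0.7]
gripper_width: 0.0002
gripper_force: 0.0
```

```bash
python3 - <<'E'
from h import *
import cv2
s=r.get_state();print(s['time_s'],s['tcp_pos'],s['eef_rot'],s['contact_force'],abs(s['qd']).max())
a=r.capture("wrist");cv2.imwrite("pics/w3.png",a)
b=r.capture("side");cv2.imwrite("pics/s3.png",b)
c=cv2.resize(b[170:240,260:360],(560,392),interpolation=cv2.INTER_CUBIC)
cv2.imwrite("pics/w3b.png",np.hstack([cv2.resize(a,(400,300)),cv2.resize(c,(400,300))]))
E
```

```text
3.0 [ 0.50231903 -0.15829889  0.29323497] [ 1.79987149e+02 -1.06845755e-02  4.05439820e+00] [ 0.08093185  0.03637452 -0.71541391] 0.43205185192518675
```

View pics/w3b.png

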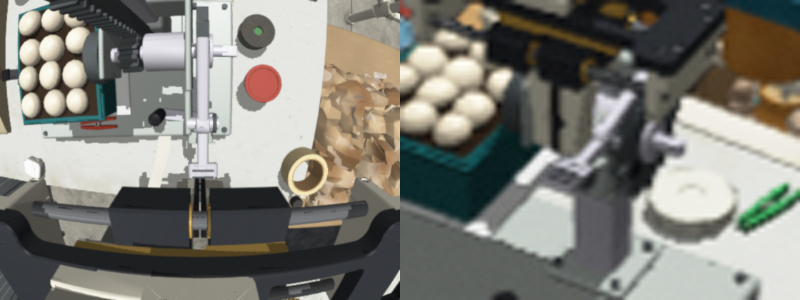

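The wrist view shows the shut fingertips directly over the pawl's tail, laterally centred at about (203,180), and the crate fully visible on the left, so I can track it. Now I'll descend carefully.

Request:
{"fn": "jog_arm", "kwargs": {"deltas": [[[-1,0,-0.1,-0.7,0],[-1,0,0,-0.7,0],[-1,0,0,0,0],[-1,0,0,0,0]]]}}

```text
time_s: 3.6
tcp_pos: [0.502, -0.1602, 0.2791]
eef_rot: [180.0, 0.0, 4.0]
contact_force: [-0.2, -1.1, 0.4]
gripper_width: 0.0003
gripper_force: 0.0
```

Request:
{"fn": "jog_arm", "kwargs": {"deltas": [[[-1,0,0,-0.1,0],[-1,0,0,0,0]]]}}

```text
time_s: 3.85
tcp_pos: [0.502, -0.16, 0.2781]
eef_rot: [-180.0, -0.0, 4.0]
contact_force: [-0.6, -0.1, 0.8]
gripper_width: 0.0001
gripper_force: 0.0
```

Request:
{"fn": "jog_arm", "kwargs": {"deltas": [[[-1,0,0,-0.1,0],[-1,0,0,0,0]]]}}

```text
time_s: 4.1
tcp_pos: [0.502, -0.1601, 0.277]
eef_rot: [-180.0, 0.0, 4.0]
contact_force: [0.4, -0.2, 0.0]
gripper_width: 0.0001
gripper_force: 0.0
```

Request:
{"fn": "jog_arm", "kwargs": {"deltas": [[[-1,0,0,-0.1,0],[-1,0,0,0,0]]]}}

```text
time_s: 4.35
tcp_pos: [0.502, -0.16, 0.276]
eef_rot: [-180.0, 0.0, 4.0]
contact_force: [-0.2, 0.5, 0.1]
gripper_width: 0.0005
gripper_force: 0.0
```

Request:
{"fn": "jog_arm", "kwargs": {"deltas": [[[-1,0,0,-0.05,0],[-1,0,0,0,0]]]}}

```text
time_s: 4.6
tcp_pos: [0.502, -0.1601, 0.2757]
eef_rot: [180.0, -0.0, 4.0]
contact_force: [0.4, 1.7, 1.8]
gripper_width: 0.0002
gripper_force: 0.8
```

Request:
{"fn": "jog_arm", "kwargs": {"deltas": [[[-1,0,0,-0.05,0],[-1,0,0,0,0]]]}}

```text
time_s: 4.85
tcp_pos: [0.502, -0.1601, 0.2755]
eef_rot: [180.0, -0.0, 4.0]
contact_force: [-1.6, 1.4, 4.8]
gripper_width: 0.0002
gripper_force: 2.4
```

Request:
{"fn": "jog_arm", "kwargs": {"deltas": [[[-1,0,0,-0.03,0],[-1,0,0,0,0]]]}}

```text
time_s: 5.1
tcp_pos: [0.5021, -0.1601, 0.2754]
eef_rot: [180.0, -0.0, 4.0]
contact_force: [-2.5, 1.8, 5.5]
gripper_width: 0.0001
gripper_force: 3.2
```

Request:
{"fn": "jog_arm", "kwargs": {"deltas": [[[-1,0,0,-0.03,0],[-1,0,0,0,0]]]}}

```text
time_s: 5.35
tcp_pos: [0.502, -0.1601, 0.2751]
eef_rot: [180.0, -0.0, 4.0]
contact_force: [-2.4, 1.4, 7.4]
gripper_width: 0.0003
gripper_force: 3.5
```

Request:
{"fn": "jog_arm", "kwargs": {"deltas": [[[-1,0,0,-0.03,0],[-1,0,0,0,0]]]}}

```text
time_s: 5.6
tcp_pos: [0.502, -0.1602, 0.2749]
eef_rot: [180.0, -0.0, 4.0]
contact_force: [-2.6, 2.2, 6.2]
gripper_width: 0.0005
gripper_force: 3.5
```

Request:
{"fn": "jog_arm", "kwargs": {"deltas": [[[-1,0,0,-0.03,0],[-1,0,0,-0.03,0]]]}}

```text
time_s: 5.85
tcp_pos: [0.502, -0.1601, 0.2744]
eef_rot: [180.0, -0.0, 4.0]
contact_force: [-2.5, 2.1, 8.9]
gripper_width: 0.0007
gripper_force: 4.1
```

Request:
{"fn": "jog_arm", "kwargs": {"deltas": [[[-1,0,0,-0.03,0],[-1,0,0,-0.03,0]]]}}

```text
time_s: 6.1
tcp_pos: [0.502, -0.1602, 0.2738]
eef_rot: [180.0, -0.0, 4.0]
contact_force: [-3.6, 2.5, 7.7]
gripper_width: 0.0003
gripper_force: 4.3
```

Request:
{"fn": "jog_arm", "kwargs": {"deltas": [[[-1,0,0,-0.03,0],[-1,0,0,-0.03,0],[-1,0,0,-0.03,0]]]}}

```text
time_s: 6.48
tcp_pos: [0.502, -0.1601, 0.273]
eef_rot: [180.0, -0.0, 4.0]
contact_force: [-3.3, 1.5, 9.6]
gripper_width: 0.0003
gripper_force: 4.4
```

Request:
{"fn": "jog_arm", "kwargs": {"deltas": [[[-1,0,0,-0.03,0],[-1,0,0,-0.03,0],[-1,0,0,-0.03,0]]]}}

```text
time_s: 6.85
tcp_pos: [0.502, -0.1602, 0.2721]
eef_rot: [180.0, -0.0, 4.0]
contact_force: [-4.2, 1.9, 9.8]
gripper_width: 0.0003
gripper_force: 4.4
```

Request:
{"fn": "jog_arm", "kwargs": {"deltas": [[[-1,0,0,-0.03,0],[-1,0,0,-0.03,0]]]}}

```text
time_s: 7.1
tcp_pos: [0.5021, -0.1602, 0.2716]
eef_rot: [180.0, -0.1, 4.0]
contact_force: [-2.4, 1.4, 8.8]
gripper_width: 0.0008
gripper_force: 4.6
```

Request:
{"fn": "jog_arm", "kwargs": {"deltas": [[[-1,0,0,-0.03,0],[-1,0,0,-0.03,0]]]}}

```text
time_s: 7.35
tcp_pos: [0.5021, -0.1602, 0.2701]
eef_rot: [180.0, -0.0, 4.0]
contact_force: [-0.9, -0.5, 2.8]
gripper_width: 0.0006
gripper_force: 2.0
```

The force fell to 2.8 N, so the wheel should be turning. I'll measure the speed with quick captures.

```bash
cat > trk.py <<'E'
from h import *
from fit import pw
import cv2
q=np.load("q.npy");yl=q[5]
def exp(i,z):  # pixel of crate-centre-top at deck height z
    return pw(i,lw(q,[[0,yl-.078,z+.055]]))[0]
def shift(a,b,i,box=None):
    g=[cv2.cvtColor(x,cv2.COLOR_BGR2GRAY).astype(np.float32) for x in(a,b)]
    x,y=exp(i,.145).astype(int);s=np.s_[max(y-70,0):y+70,max(x-70,0):x+70]
    p,q_=g[0][s],g[1][s];w=cv2.createHanningWindow(p.shape[::-1],cv2.CV_32F)
    (dx,dy),c=cv2.phaseCorrelate(p,q_,w);k=(exp(i,.140)-exp(i,.150))/10
    d=np.array([dx,dy]);return round(float(d@k/(k@k)),2),round(c,2),np.round(d,2),np.round(k,2)
E
python3 - <<'E'
from trk import *
t=[];im=[]
for k in range(4):
    t.append(r.get_state()['time_s']);im.append(r.capture("wrist"))
i=r.camera_info("wrist");s=r.get_state();print(s['time_s'],s['tcp_pos'],s['contact_force'],exp(i,.15))
for k in range(4):
    cv2.imwrite(f"pics/a{k}.png",im[k]);print(t[k],shift(im[0],im[k],i))
E
```

```text
7.55 [ 0.50214447 -0.16015341  0.27010297] [-1.26061425  0.29783132  3.36478013] [53.85752802 82.87351206]
7.35 (0.0, 1.0, array([0., 0.]), array([0.77, 0.02]))
7.4 (0.3, 0.94, array([0.23, 0.03]), array([0.77, 0.02]))
7.45 (0.79, 0.97, array([0.6 , 0.06]), array([0.77, 0.02]))
7.5 (1.13, 0.93, array([0.87, 0.05]), array([0.77, 0.02]))
```

Request:
{"fn": "jog_arm", "kwargs": {"deltas": [[[-1,0,0,0,0],[-1,0,0,0,0],[-1,0,0,0,0],[-1,0,0,0,0],[-1,0,0,0,0],[-1,0,0,0,0],[-1,0,0,0,0]]]}}

```text
time_s: 8.43
tcp_pos: [0.5021, -0.1601, 0.27]
eef_rot: [180.0, -0.0, 4.0]
contact_force: [0.2, -0.9, 5.4]
gripper_width: 0.0005
gripper_force: 2.5
```

```bash
python3 - <<'E'
from trk import *
t=r.get_state()['time_s'];b=r.capture("wrist");cv2.imwrite("pics/b0.png",b);i=r.camera_info("wrist")
print(t,r.get_state()['contact_force'],[shift(cv2.imread(f"pics/a{k}.png"),b,i) for k in(0,3)])
E
```

```text
8.425 [-0.52912374 -0.82548183  5.18848001] [(9.43, 0.82, array([7.27, 0.37]), array([0.77, 0.02])), (8.1, 0.83, array([6.24, 0.36]), array([0.77, 0.02]))]
```

Request:
{"fn": "jog_arm", "kwargs": {"deltas": [[[-1,0,0,0,0],[-1,0,0,0,0],[-1,0,0,0,0],[-1,0,0,0,0],[-1,0,0,0,0],[-1,0,0,0,0],[-1,0,0,0,0],[-1,0,0,0,0]]]}}

```text
time_s: 9.48
tcp_pos: [0.5021, -0.1601, 0.2701]
eef_rot: [180.0, -0.0, 4.0]
contact_force: [0.5, -1.0, 4.9]
gripper_width: 0.0004
gripper_force: 2.5
```

Request:
{"fn": "jog_arm", "kwargs": {"deltas": [[[-1,0,0,1.5,0],[-1,0,0,1.0,0],[-1,0,0,0,0],[-1,0,0,0,0],[-1,0,0,0,0],[-1,0,0,0,0],[-1,0,0,0,0],[-1,0,0,0,0]]]}}

```text
time_s: 10.48
tcp_pos: [0.502, -0.1601, 0.2949]
eef_rot: [-180.0, 0.0, 4.0]
contact_force: [-0.8, 0.9, 0.2]
gripper_width: 0.0005
gripper_force: 0.0
```

```bash
python3 - <<'E'
from trk import *
s=r.get_state();t=s['time_s'];b=r.capture("wrist");cv2.imwrite("pics/c0.png",b);i=r.camera_info("wrist")
print(t,s['tcp_pos'],s['contact_force'],shift(cv2.imread("pics/w3.png"),b,i))
cv2.imwrite("pics/c0b.png",cv2.resize(b[0:200,0:330],None,fx=2.4,fy=2.4,interpolation=cv2.INTER_CUBIC))
E
```

```text
10.475 [ 0.50197763 -0.16008146  0.29488819] [-0.751895    0.88710993  0.19809014] (23.78, 0.35, array([15.91, -0.13]), array([0.67, 0.03]))
```

The deck is caught at about three teeth. I'll move to a lower, more oblique viewpoint to compare deck and ledge directly.

Request:
{"fn": "jog_arm", "kwargs": {"deltas": [[[-1,0,5.75,0.2,0],[-1,0,5.75,0,0],[-1,0,5.75,0,0],[-1,0,5.75,0,0],[-1,0,5.75,0,0],[-1,0,5.75,0,0],[-1,0,5.75,0,0],[-1,0,5.75,0,0]]]}}

```text
time_s: 11.52
tcp_pos: [0.5017, 0.3019, 0.2972]
eef_rot: [-180.0, -0.0, 4.0]
contact_force: [1.4, 0.5, -0.4]
gripper_width: 0.0002
gripper_force: 0.0
```

Request:
{"fn": "jog_arm", "kwargs": {"deltas": [[[-1,0,0,-3.8,0],[-1,0,0,-3.8,0],[-1,0,0,0,0],[-1,0,0,0,0],[-1,0,0,0,0]]]}}

```text
time_s: 12.15
tcp_pos: [0.5029, 0.3004, 0.223]
eef_rot: [-179.9, -0.1, 4.0]
contact_force: [0.4, -0.1, 1.0]
gripper_width: 0.0006
gripper_force: 0.0
```

```bash
python3 - <<'E'
from trk import *
import pickle
s=r.get_state();print(s['time_s'],s['tcp_pos'],s['eef_rot'],s['contact_force'],abs(s['qd']).max())
i=r.camera_info("wrist");b=r.capture("wrist");cv2.imwrite("pics/d0.png",b);pickle.dump(i,open("d0.pkl","wb"))
P=[]
for h in(.108,.1164,.1248):
    p=lw(q,[[.075,yl+.038,h],[.075,yl,h],[-.075,yl,h],[-.075,yl+.038,h]]);P.append(pw(i,p));print(h,np.round(P[-1],1).tolist())
print("deck",np.round(pw(i,lw(q,[[.075,yl-.004,.1248],[-.075,yl-.004,.1248]])),1).tolist())
x,y=np.vstack(P).mean(0).astype(int);x0,y0=max(x-80,0),max(y-98,0);x0=min(x0,560-170);print(x0,y0)
cv2.imwrite("pics/d0b.png",cv2.resize(b[y0:y0+196,x0:x0+170],None,fx=3,fy=3,interpolation=cv2.INTER_CUBIC))
E
```

```text
12.15 [0.50285182 0.30039088 0.2229981 ] [-1.79890982e+02 -1.41386898e-01  3.95960026e+00] [ 0.37706227 -0.12653921  0.96279614] 0.4949970494552366
0.108 [[482.6, 40.9], [513.8, 49.0], [501.7, 203.7], [471.7, 203.6]]
0.1164 [[487.8, 39.6], [519.2, 48.1], [506.5, 206.3], [476.3, 206.4]]
0.1248 [[493.3, 38.3], [524.9, 47.3], [511.6, 209.1], [481.1, 209.2]]
deck [[527.9, 48.2], [514.5, 209.0]]
390 27
```

View pics/d0b.png

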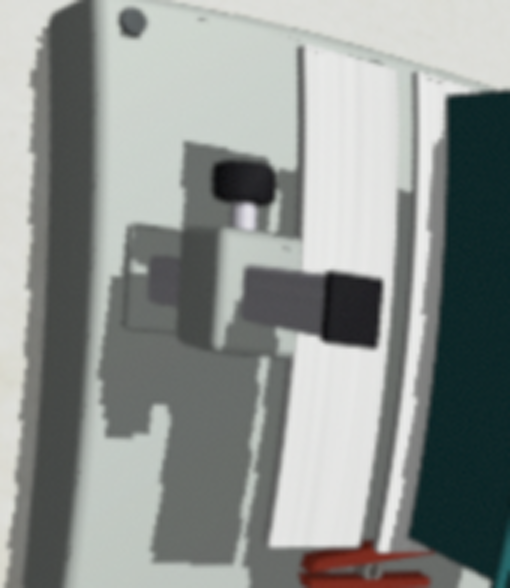

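The crop shows the ledge corners at (303,46), (398,70), (362,545) and (269,547), and the deck's left edge from (415,72) to (379,552). The height is close to a tooth boundary, so I'll extract sub-pixel edges.

```bash
python3 - <<'E'
import cv2,numpy as np
g=cv2.cvtColor(cv2.imread("pics/d0.png"),cv2.COLOR_BGR2GRAY)
for y in(60,75,85,100,130,150,170,190,200):print(y,474,g[y,474:498] if y<150 else g[y,474:490],505,g[y,505:545])
print("cols")
for x in(484,490,496,502,506):print(x,"top@36",g[36:54,x],"bot@200",g[200:216,x])
for x in(514,515,516,518,520,522,525,528,531,534):print(x,"top@40",g[40:60,x],"bot@200",g[200:216,x])
E
```

```text
60 474 [206 206 206 207 206 206 206 206 206 207 206 205 205 205 189 132 105 150
 208 228 229 229 230 232] 505 [230 231 231 227 225 225 227 228 229 228 228 228 228 227 226 223 221 214
 206 203 203 193 155 131 176 225 235 233 231 233 231 229 218 148  69  36
  33  32  31  33]
75 474 [205 206 205 205 205 206 205 205 205 205 205 204 205 203 187 128 104 151
 209 228 229 229 230 232] 505 [230 231 231 227 225 225 227 229 229 228 227 228 228 227 226 223 221 215
 206 202 202 193 157 128 172 225 234 232 225 195 158 134 125 104  60  34
  31  31  32  31]
85 474 [ 38  40  41  39  38  35  38  66 107 109 109 108 109 107 103  92 108 163
 216 229 230 229 231 232] 505 [230 231 230 227 225 226 228 229 229 228 227 227 228 227 226 224 220 211
 204 202 201 189 147 129 184 228 234 228 201 153 130 128 122  95  55  32
  32  31  30  32]
100 474 [200 147 114 107 114 146 191 200 181 132 109 108 107 105  96  93 128 193
 226 230 230 230 232 231] 505 [231 231 229 227 226 228 230 231 229 228 228 228 229 228 226 224 208 147
 110 107 106 101 101 145 212 232 226 185 143 132 128 127 117  70  34  31
  32  31  31  32]
130
[... 2994 characters left out ...]
129 118  90  75  86 102 107]
525 top@40 [219 219 220 220 221 220 210 191 194 201 204 204 204 204 204 203 203 202
 202 203] bot@200 [126 123 120 117 110 106 113 125 131 128 118  88  80  98 105 106]
528 top@40 [220 219 220 220 221 220 219 212 192 192 184 150 134 132 130 130 130 132
 131 131] bot@200 [ 32  34  33  32  30  32  44  77 109 122 113  89  87 101 106 106]
531 top@40 [220 220 221 221 221 221 220 218 207 193 196 209 224 229 233 235 234 235
 235 235] bot@200 [ 32  31  31  32  32  31  31  35  58  95 105  87  96 104 107 106]
534 top@40 [218 220 221 220 219 219 220 221 219 207 193 201 214 218 226 232 232 233
 232 232] bot@200 [ 33  30  30  30  31  31  30  31  32  36  53  78  99 105 106 107]
```

Sub-pixel edges give a row-wise gap of 6.65, 6.5, 6.3 and 6.55 px at rows 100, 150, 190 and 200. The front edges are at 209.05 (ledge) and 210.75 (deck). I'll compare these with the model for each ledge height.

```bash
python3 - <<'E'
from trk import *
import pickle
i=pickle.load(open("d0.pkl","rb"));X=np.linspace(-.075,.075,200)
rows=np.array([100,150,190,200]);obs=np.array([6.65,6.5,6.3,6.55])
for off in((0,0),(2,2)):
  for h in(.114,.1164,.118,.119,.120,.121,.1248):
    c=lambda y,z:pw(i,lw(q,np.c_[X,0*X+y,0*X+z]),off)
    f=lambda y,z:(lambda p:np.interp(rows,p[::-1,1],p[::-1,0]))(c(y,z))
    gap=f(yl-.004,.1248)-f(yl,h)
    wid=f(yl,h)-f(yl+.038,h)
    print(off,h,"gap",np.round(gap,2),"front",round(c(yl-.010,.1248)[0,1]-c(yl+.01,h)[0,1],2),"width",np.round(wid,1))
E
```

```text
(0, 0) 0.114 gap [10.36 10.29 10.14 10.09] front 3.44 width [31.2 30.9 30.4 30.2]
(0, 0) 0.1164 gap [8.77 8.7  8.58 8.54] front 2.67 width [31.3 31.  30.5 30.3]
(0, 0) 0.118 gap [7.69 7.64 7.53 7.49] front 2.16 width [31.3 31.  30.5 30.4]
(0, 0) 0.119 gap [7.02 6.97 6.87 6.84] front 1.83 width [31.3 31.  30.5 30.4]
(0, 0) 0.12 gap [6.34 6.29 6.2  6.18] front 1.5 width [31.4 31.1 30.6 30.4]
(0, 0) 0.121 gap [5.66 5.62 5.54 5.51] front 1.18 width [31.4 31.1 30.6 30.4]
(0, 0) 0.1248 gap [3.04 3.02 2.97 2.96] front -0.09 width [31.5 31.2 30.7 30.6]
(2, 2) 0.114 gap [10.36 10.29 10.15 10.1 ] front 3.44 width [31.2 30.9 30.4 30.3]
(2, 2) 0.1164 gap [8.77 8.71 8.59 8.55] front 2.67 width [31.3 31.  30.5 30.3]
(2, 2) 0.118 gap [7.69 7.64 7.54 7.5 ] front 2.16 width [31.3 31.  30.5 30.4]
(2, 2) 0.119 gap [7.02 6.97 6.87 6.84] front 1.83 width [31.3 31.1 30.6 30.4]
(2, 2) 0.12 gap [6.34 6.3  6.21 6.18] front 1.5 width [31.4 31.1 30.6 30.5]
(2, 2) 0.121 gap [5.66 5.62 5.54 5.52] front 1.18 width [31.4 31.1 30.6 30.5]
(2, 2) 0.1248 gap [3.04 3.02 2.98 2.96] front -0.09 width [31.5 31.2 30.8 30.6]
```

The gap and the front edge both give about 119.5 mm, only 1 mm from the 120.6 mm boundary between k=3 and k=4. One lower, closer view will give better certainty.

Request:
{"fn": "jog_arm", "kwargs": {"deltas": [[[-1,0,-3.0,-4.1,0],[-1,0,-3.0,-4.1,0],[-1,0,0,0,0],[-1,0,0,0,0],[-1,0,0,0,0]]]}}

```text
time_s: 12.82
tcp_pos: [0.503, 0.2412, 0.1405]
eef_rot: [-179.9, -0.1, 4.0]
contact_force: [0.1, -0.2, 0.2]
gripper_width: 0.0004
gripper_force: 0.0
```

```bash
cat > lev.py <<'E'
from trk import *
import sys
def gaps(name,i,hd,rows,hw=22,h0=.1195):
    X=np.linspace(-.075,.075,300);c=lambda y,z:pw(i,lw(q,np.c_[X,0*X+y,0*X+z]))
    f=lambda y,z:(lambda p:np.interp(rows,p[::-1,1],p[::-1,0]))(c(y,z))
    g=cv2.cvtColor(cv2.imread(name),cv2.COLOR_BGR2GRAY).astype(float)
    d=f(yl-.004,hd);hs=np.arange(.105,.13,.0005);m=np.array([d-f(yl,h) for h in hs]);e=f(yl,h0);out=[]
    for k,y in enumerate(rows):
        def cross(lo,hi,x):
            p=g[y,lo:hi];D=np.diff(p)
            j=np.argmin(D) if x<0 else np.argmax(D)
            a,b=max(j-4,0),min(j+6,len(p));s=p[a:b]
            H,L=(p[max(j-3,0):j+5].max(),p[max(j-3,0):j+5].min());mid=(H+L)/2
            for t in range(max(j-2,0),min(j+3,len(p)-1)):
                if (p[t]-mid)*(p[t+1]-mid)<=0:return lo+t+(mid-p[t])/(p[t+1]-p[t]),H,L
            return np.nan,H,L
        a=cross(int(e[k])-5,int(e[k])+9,-1)
        b=cross(int(a[0])+3 if a[0]==a[0] else int(d[k])-3,min(int(d[k])+10,559),1)
        gp=b[0]-a[0];out.append((y,round(a[0],1),round(b[0],1),round(gp,2),round(1e3*float(np.interp(gp,m[::-1,k],hs[::-1])),1) if gp==gp else None))
    return out
E
python3 - <<'E'
from lev import *
import pickle
s=r.get_state();print(s['time_s'],s['tcp_pos'],s['contact_force'],abs(s['qd']).max())
i=r.camera_info("wrist");b=r.capture("wrist");cv2.imwrite("pics/e0.png",b);pickle.dump(i,open("e0.pkl","wb"))
print(np.round(pw(i,lw(q,[[x,yl-.004,.1248] for x in(.06,0,-.07)])),0).tolist())
I=lambda n:pickle.load(open(n,"rb"))
print("d0",*gaps("pics/d0.png",I("d0.pkl"),.1248,np.arange(90,205,10)),sep="\n")
print("w2",*gaps("pics/w2.png",I("w2.pkl"),.150,np.arange(60,170,12)),sep="\n")
print("e0",*gaps("pics/e0.png",i,.1248,np.arange(20,260,15)),sep="\n")
g=cv2.cvtColor(b,cv2.COLOR_BGR2GRAY)
for y in(80,120,160,200):print(y,g[y,500:560])
E
```

```text
12.825 [0.50295219 0.24117234 0.14053109] [ 0.07295569 -0.23946158  0.1991092 ] 0.4414089283819713
[[546.0, 33.0], [545.0, 128.0], [527.0, 235.0]]
d0
(np.int64(90), np.float64(524.3), np.float64(528.8), np.float64(4.55), 122.6)
(np.int64(100), np.float64(521.7), np.float64(528.3), np.float64(6.65), 119.5)
(np.int64(110), np.float64(521.3), np.float64(527.7), np.float64(6.43), 119.9)
(np.int64(120), np.float64(520.7), np.float64(527.2), np.float64(6.58), 119.6)
(np.int64(130), np.float64(519.9), np.float64(526.4), np.float64(6.48), 119.8)
(np.int64(140), np.float64(519.2), np.float64(525.5), np.float64(6.32), 120.0)
(np.int64(150), np.float64(517.9), np.float64(524.4), np.float64(6.54), 119.6)
(np.int64(160), np.float64(516.8), np.float64(523.3), np.float64(6.57), 119.6)
(np.int64(170), np.float64(515.6), np.float64(521.9), np.float64(6.31), 119.9)
(np.int64(180), np.float64(514.1), np.float64(520.4), np.float64(6.29), 119.9)
(np.int64(190), np.float64(512.6), np.float64(518.9), np.float64(6.28), 119.9)
(np.int64(200), np.float64(510.7), np.float64(517.3), np.float64(6.57), 119.4)
w2

[... 2351 characters left out ...]
25  32  34  33  37  35  35  34
  35  33  36  34  35  35  33  35  33  34  33  32  33  33  34  33  34  33
  36  56  93 104 106 106 104  98  92 104 150 209 231 232 230 218 160 132
 129 127 126 126 116  74]
160 [226 228 230 231 230 227 226 225 227 228 228 228 227 227 228 228 228 229
 231 230 228 226 227 226 226 226 226 227 228 227 225 223 204 141 108 105
 106 106 104  95  91 105 153 211 230 231 229 217 160 132 129 128 125 126
 115  70  36  31  31  31]
200 [224 223 223 225 227 227 227 227 228 228 227 228 229 228 226 226 227 226
 225 225 225 226 227 226 225 219 186 131 106 106 106 105 101  90  91 117
 180 222 230 231 224 191 144 131 129 128 126 121  95  54  34  31  30  30
  30  31  31  30  32  30]
```

All three views agree: 119.7, 119.7 and 119.3 mm. The last one uses the start height, so it doesn't depend on k. Level k=4 (116.4 mm) is nearest, so I'll go back for one more tooth.

Request:
{"fn": "jog_arm", "kwargs": {"deltas": [[[-1,0,0,5.2,0],[-1,0,0,5.2,0],[-1,0,0,5.1,0],[-1,0,-5.8,0,0],[-1,0,-5.8,0,0],[-1,0,-5.8,0,0],[-1,0,-5.8,0,0],[-1,0,-5.8,0,0]]]}}

```text
time_s: 13.88
tcp_pos: [0.5021, -0.0513, 0.2952]
eef_rot: [-180.0, -0.1, 4.0]
contact_force: [1.7, 0.2, 0.2]
gripper_width: 0.0006
gripper_force: 0.0
```

Request:
{"fn": "jog_arm", "kwargs": {"deltas": [[[-1,-0.1,-5.8,0,0],[-1,0,-5.3,0,0],[-1,0,0,0,0],[-1,0,0,0,0],[-1,0,0,0,0]]]}}

```text
time_s: 14.5
tcp_pos: [0.5013, -0.1601, 0.2943]
eef_rot: [-180.0, -0.0, 4.0]
contact_force: [-0.2, -0.1, 1.0]
gripper_width: 0.0005
gripper_force: 0.0
```

Request:
{"fn": "jog_arm", "kwargs": {"deltas": [[[-1,0.05,0,-0.9,0],[-1,0,0,-0.8,0],[-1,0,0,0,0],[-1,0,0,0,0]]]}}

```text
time_s: 15.0
tcp_pos: [0.5015, -0.161, 0.2769]
eef_rot: [180.0, 0.0, 4.0]
contact_force: [0.5, -0.3, 0.8]
gripper_width: 0.0003
gripper_force: 0.0
```

Request:
{"fn": "jog_arm", "kwargs": {"deltas": [[[-1,0,0,-0.04,0],[-1,0,0,-0.04,0],[-1,0,0,-0.04,0],[-1,0,0,-0.03,0]]]}}

```text
time_s: 15.5
tcp_pos: [0.5015, -0.1611, 0.2755]
eef_rot: [-180.0, -0.0, 4.0]
contact_force: [-0.1, -0.5, -0.0]
gripper_width: 0.0006
gripper_force: 0.0
```

Request:
{"fn": "jog_arm", "kwargs": {"deltas": [[[-1,0,0,-0.03,0],[-1,0,0,-0.03,0],[-1,0,0,-0.03,0],[-1,0,0,-0.03,0]]]}}

```text
time_s: 16.0
tcp_pos: [0.5015, -0.1611, 0.2748]
eef_rot: [180.0, -0.0, 4.0]
contact_force: [-2.2, 0.8, 6.5]
gripper_width: 0.0005
gripper_force: 3.0
```

Request:
{"fn": "jog_arm", "kwargs": {"deltas": [[[-1,0,0,-0.03,0],[-1,0,0,-0.03,0],[-1,0,0,-0.03,0],[-1,0,0,-0.03,0]]]}}

```text
time_s: 16.5
tcp_pos: [0.5016, -0.1612, 0.274]
eef_rot: [180.0, -0.0, 4.0]
contact_force: [-2.8, 1.1, 7.7]
gripper_width: 0.0005
gripper_force: 4.1
```

Request:
{"fn": "jog_arm", "kwargs": {"deltas": [[[-1,0,0,-0.03,0],[-1,0,0,-0.03,0],[-1,0,0,-0.03,0]]]}}

```text
time_s: 16.88
tcp_pos: [0.5015, -0.1612, 0.2732]
eef_rot: [180.0, -0.1, 4.0]
contact_force: [-3.5, 2.1, 8.3]
gripper_width: 0.0006
gripper_force: 4.2
```

Request:
{"fn": "jog_arm", "kwargs": {"deltas": [[[-1,0,0,-0.03,0],[-1,0,0,-0.03,0],[-1,0,0,-0.03,0]]]}}

```text
time_s: 17.25
tcp_pos: [0.5016, -0.1611, 0.2723]
eef_rot: [180.0, -0.1, 4.0]
contact_force: [-2.9, 2.1, 7.9]
gripper_width: 0.0006
gripper_force: 4.4
```

Request:
{"fn": "jog_arm", "kwargs": {"deltas": [[[-1,0,0,-0.03,0]]]}}

```text
time_s: 17.38
tcp_pos: [0.5015, -0.1612, 0.272]
eef_rot: [180.0, -0.1, 4.0]
contact_force: [-3.5, 1.3, 9.2]
gripper_width: 0.0005
gripper_force: 4.4
```

```bash
python3 - <<'E'
from trk import *
cv2.imwrite("pics/f0.png",r.capture("wrist"))
E
```

Request:
{"fn": "jog_arm", "kwargs": {"deltas": [[[-1,0,0,-0.03,0]]]}}

```text
time_s: 17.55
tcp_pos: [0.5016, -0.1612, 0.2718]
eef_rot: [180.0, -0.1, 4.0]
contact_force: [-3.3, 0.5, 9.0]
gripper_width: 0.0005
gripper_force: 4.5
```

Request:
{"fn": "jog_arm", "kwargs": {"deltas": [[[-1,0,0,-0.03,0]]]}}

```text
time_s: 17.68
tcp_pos: [0.5016, -0.1612, 0.2715]
eef_rot: [180.0, -0.1, 4.0]
contact_force: [-2.9, 2.1, 9.1]
gripper_width: 0.0009
gripper_force: 4.5
```

Request:
{"fn": "jog_arm", "kwargs": {"deltas": [[[-1,0,0,-0.03,0]]]}}

```text
time_s: 17.8
tcp_pos: [0.5016, -0.1612, 0.2708]
eef_rot: [180.0, -0.1, 4.0]
contact_force: [-0.8, -0.2, 2.5]
gripper_width: 0.0005
gripper_force: 1.3
```

The force dropped, so the wheel has just started. A quick check, then a short hold.

Request:
{"fn": "jog_arm", "kwargs": {"deltas": [[[-1,0,0,0,0]]]}}

```text
time_s: 17.92
tcp_pos: [0.5016, -0.1612, 0.2703]
eef_rot: [180.0, -0.0, 4.0]
contact_force: [-1.6, 0.2, 3.8]
gripper_width: 0.0004
gripper_force: 1.6
```

```bash
python3 - <<'E'
from trk import *
t=r.get_state();b=r.capture("wrist");cv2.imwrite("pics/f1.png",b);i=r.camera_info("wrist")
print(t['time_s'],t['tcp_pos'],t['contact_force'],shift(cv2.imread("pics/f0.png"),b,i))
E
```

```text
17.925 [ 0.50162878 -0.1611565   0.27028313] [-1.62910093  0.20042309  3.7733286 ] (-0.67, 1.03, array([-0.52,  0.18]), array([0.77, 0.02]))
```

Request:
{"fn": "jog_arm", "kwargs": {"deltas": [[[-1,0,0,0,0],[-1,0,0,0,0],[-1,0,0,1.5,0],[-1,0,0,1.0,0],[-1,0,0,0,0],[-1,0,0,0,0],[-1,0,0,0,0],[-1,0,0,0,0]]]}}

```text
time_s: 18.98
tcp_pos: [0.5013, -0.1611, 0.2948]
eef_rot: [-180.0, 0.0, 4.0]
contact_force: [0.1, -0.3, -0.2]
gripper_width: 0.0005
gripper_force: 0.0
```

```bash
python3 - <<'E'
from trk import *
t=r.get_state();b=r.capture("wrist");cv2.imwrite("pics/g0.png",b);i=r.camera_info("wrist")
print(t['time_s'],t['tcp_pos'],t['contact_force'],shift(cv2.imread("pics/c0.png"),b,i))
E
```

```text
18.975 [ 0.50134524 -0.16106154  0.29476795] [ 0.07938097 -0.31280481 -0.16145462] (6.04, 0.81, array([ 4.07, -0.34]), array([0.67, 0.03]))
```

Request:
{"fn": "jog_arm", "kwargs": {"deltas": [[[-1,0.06,0.1,0,0],[-1,0,0,0,0],[-1,0,0,0,0],[-1,0,0,0,0]]]}}

```text
time_s: 19.52
tcp_pos: [0.5021, -0.1601, 0.2951]
eef_rot: [180.0, -0.0, 4.0]
contact_force: [-1.2, 0.5, 0.3]
gripper_width: 0.0006
gripper_force: 0.0
```

```bash
python3 - <<'E'
from trk import *
t=r.get_state();b=r.capture("wrist");cv2.imwrite("pics/g1.png",b);i=r.camera_info("wrist")
c=cv2.imread("pics/c0.png");w=cv2.imread("pics/w3.png")
print(t['time_s'],t['tcp_pos'],shift(c,b,i),shift(w,b,i),shift(cv2.imread("pics/g0.png"),b,i))
# pawl/hook crops: initial home, k=3, now
f=lambda a:cv2.resize(a[30:260,235:345],None,fx=2.4,fy=2.4,interpolation=cv2.INTER_CUBIC)
cv2.imwrite("pics/cmp.png",np.hstack([f(w),f(c),f(b)]))
E
```

```text
19.525 [ 0.50211754 -0.16007908  0.29507379] (7.64, 0.8, array([5.09, 0.41]), array([0.67, 0.03])) (32.6, 0.29, array([21.65,  3.25]), array([0.67, 0.03])) (1.59, 0.96, array([1.03, 0.82]), array([0.67, 0.03]))
```

View pics/cmp.png

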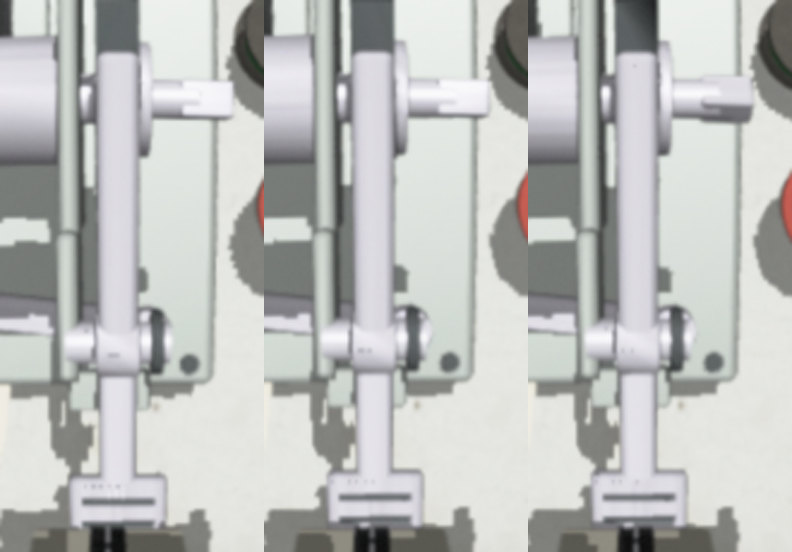

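The three panels (start, k=3, now) show the hook end at the same place at the wheel top. The crank shaft is now turned 30° further, as it should be after four teeth, and the pad sits at the same place. I'll do a last numeric check of rest and height, then hand in.

```bash
python3 - <<'E'
from trk import *
b=r.capture("wrist");i=r.camera_info("wrist")
d=shift(cv2.imread("pics/g1.png"),b,i);e=exp(i,.1164)-exp(i,.1248)
print("rest",d,"expected one-tooth px",e,"seen 5.09")
s=r.get_state();print(s['time_s'],s['tcp_pos'],s['contact_force'])
if abs(d[0])<.3 and abs(e[0]-5.09)<.8: print(r.close_job())
E
```

```text
rest (0.01, 0.96, array([ 0.01, -0.02]), array([0.67, 0.03])) expected one-tooth px [4.88733935 0.2473046 ] seen 5.09
19.625 [ 0.50210783 -0.16009121  0.29507722] [0.0101476  0.39019259 0.59637147]
the job is handed in; nothing more can be done
None
```

I handed the job in at 19.6 s: the deck is four teeth down at about 116.4 mm, the nearest stop to the ledge (measured at about 119.7 mm; three teeth would leave it 5 mm high), the pawl looks home and holds it still, the highest press I read was about 11 N, and the gripper is clear.

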